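Set the length gauge to its red stop

TASK

On the length gauge, press down the yellow plate in the middle of the blue slide to free its brake and, keeping it pressed, push the slide along the rail until it rests against the red stop; then let the plate come up so that the slide is locked there, and move clear. Do it by pressing and pushing with the fingertips: never force the slide along with its plate up, and pick up or shift nothing else on the bench.

Things in the scene. Friction and masses are not known exactly. Their poses are not given: they have to be found in the camera images.
- gauge: Length gauge: aluminium rail 330 mm long along its own y, 72 wide, 26 tall, fixed on the bench, yaw within 0.3 rad. Origin: centre of its underside. On its centre line: the blue slide between a red and a black stop (which is on +y varies). The red tool chest (x over 0.47, y over 0.17, tall) and a yellow lamp (x 0.6, y 0.08) stand to its left: keep within 0.5 m of the base axis in passing the chest.
- slide (a joint): Position of the blue slide's centre along the gauge's own +y (m), 0 in the middle of the rail. The slide is 84 mm long (y) and 75 mm wide, with an upright cheek 12 mm thick at each end (top 63 mm above the bench) and the yellow press plate in the 60 mm gap between the cheeks. A spring brake holds it fast (about 15 N); with the brake free it slides with 1 to 2 N. It cannot leave the rail. It does stop against the red or black stop.
- slide_centre (a point): Centre of the slide, 27 mm above the bench (1 mm above the rail's top). It is 54 mm from the centre of a stop when slide and stop touch.
- press_plate (a joint): How far the yellow press plate is pressed down (m): about 0 up (brake on), 0.008 at its bottom. The brake is free from about 0.001 on; about 10 N starts it down and 14 N takes it to the bottom, a hard stop. Springs back up when let go.
- plate_top (a point): Centre of the top face of the yellow press plate (56 mm along the rail, 54 mm across, ribbed), 50 mm above the bench when up, 13 mm below the tops of the cheeks beside it. A shut pair of fingers fits between the cheeks, presses the plate and can push on the inner face of a cheek (30 mm from the centre either way) meanwhile.
- red_stop: Red stop block clamped on the rail: 24 mm along the rail, 76 mm across, its top 49 mm above the bench with a steel screw head up to 58 mm. Origin: its centre along and across the rail, 27 mm above the bench. Fixed. Own y along the rail.
- black_stop: Black stop block of the same shape on the other side of the slide. Fixed. Not wanted.
- driver: Bystander: short screwdriver with a red and yellow handle, 120x24x24 mm, loose on the bench; origin at the centre of its underside as it lies.
- snips: Bystander: red-handled snips, 132x54x15 mm, loose on the bench; origin at the centre of its underside as it lies.
- tub: Bystander: white round screw-lid tub, 58 mm across, 95 mm tall, loose on the bench; origin at the centre of its underside as it lies.
- tape: Bystander: black tape roll lying flat, 58 mm across, 19 mm tall, loose on the bench; origin at the centre of its underside as it lies.
- lever: Bystander: small black tyre lever lying flat, 117x22x14 mm, loose on the bench; origin at the centre of its underside as it lies.
- wood: Bystander: wooden block, 45x90x35 mm, loose on the bench; origin at the centre of its underside as it lies.
- stripper: Bystander: wire-stripping pliers with blue and red handles, 153x60x15 mm, loose on the bench; origin at the centre of its underside as it lies.

How it is judged:
By the outcome, as a careful person would: the job done as asked, in the order asked, and still so for the second after the job is handed in, with the robot touching nothing.
It also fails if it takes over 40 s, if anything falls off the work surface, if the arm or the gripper's body presses on something with over 40 N, if the wrist force passes 120 N, or if a joint passes its speed limit or range.

ROBOT

A 6-joint arm with a two-finger parallel gripper is mounted at the origin on a cart in front of the work surface, level with it; the furniture and walls round the work are solid. World frame = base frame: x ahead of the robot, y to its left, z up, the work surface at z = 0. Lengths are in m, angles in rad, forces in N, time in s.
With the tool pointing down it reaches from about 0.225 to 0.875 m from the base axis. Payload 3.4 kg.
Tool frame: the origin (TCP) lies at the very end of the fingers, on their centre line; the grasp point (between the pads) lies 19 mm behind it; z points along the fingers, y is the line along which they close (so a half turn about z gives the same grasp; the last joint's range is limited). The gripper opens to 85 mm and grips with 20 to 120 N. Pads are 22 mm wide; open, the fingers measure 114 mm over their backs; the gripper's body (76 mm by 85 mm) begins 54 mm behind the grasp point. The pads swing forward as they close: fully open they stand 13 mm farther back than shut.
Start: joints at [-1.457, 0.276, 1.505, -0, 1.361, -0.121], TCP at [0.134, -0.559, 0.231] pointing down, gripper open.
Joint ranges: [-2.89, 2.89], [-0.75, 2.08], [0.22, 2.7], [-1.18, 4.32], [0.11, 2.71], [-2.7, 2.7]. Speed limits (rad/s): [2.57, 2.57, 3.14, 3.14, 3.14, 3.14].

INTERFACE

Orientations are given as a unit quaternion [w, x, y, z].
In Python, from rig import readout, vision, manip gives the robot as it stands.
- The arm moves only by the shell command python3 -m handwheel 'ROWS' [FORCE]. ROWS is JSON, a list of rows, each a list of 3 entries, a list of its own where there are three numbers: the shift along the tool's x, y, z in mm, then the turn, a rotation vector about the tool's x, y, z in units of 6 degrees (1.0 is 6 degrees), then the closure, from -1 (fully open) to 1 (shut), so that 0 is half open. A call has 1 to 20 rows; each row shifts and turns the commanded pose from where the row before left it, along the tool's axes as they then stand; what a row does not reach is not made up. A row lasts 1/8 s, in which the tool goes at most 62.5 mm and 10.7 degrees, less where a joint would pass 70% of its speed; a pose out of reach is approached as far as the arm can. A call is refused whole if a number of a shift passes 62.5 or a number of a turn 1, either way. A call with a gripper value outside its range is refused whole. The fingers move at their own pace and stop on an object; FORCE is the grip in N (left out, the last holds). Time passes only in rows, so rows that do not move let the fingers close. It gives the time, the measured TCP pose, the force, the opening and the grip force at its end, in the units of the state.
- readout.get_state(): the state, without advancing time (a new reading comes with each control period).
- vision.get_image(name): name is "side" or "top"; returns the picture (420x560x3 uint8, blue, green, red); there is no depth.
- vision.camera_params(name): a dict with "intrinsics" (3x3 intrinsics, pixels), "dist" ([k1, k2, p1, p2, k3] as OpenCV has them; the pictures are not rectified), "rvec" (rotation vector, rad) and "tvec" (3), from world to camera coordinates, as OpenCV has them. Camera axes: x right, y down, z forward; pixel columns grow to the right and rows downward; lengths in m; the calibration is good to about 2 mm. A picture is of the moment at which its call begins. camera_params takes no time and is no camera call.
- manip.sign_off(): hands the job in; it is judged then, once.
The state is a dict: "clock": time; "qpos": joint angles; "qd": joint speeds; "effort": joint torques, N m; "position": TCP position; "ee_rot": TCP orientation; "contact_force": force on the tool from outside, world axes, zero at the start; "moment": the same for the moment, N m; "width": finger opening in m; "gripper_force": force on a finger pad.
Only numpy, scipy, OpenCV 4.12 (cv2) and the standard library are available. Lean on these libraries where they do the work, as an engineer would, in place of code of your own. Each camera call takes 0.05 s, during which the arm holds its last target. There are 200 camera calls.

## Working session

There is one attempt and no reset: what is moved stays moved. The work goes in short steps, Python scripts to look and compute and a shell command to move; the robot and the scene stay as the last step left them, time stands still between calls to the robot, and variables do not carry over. Pictures are saved under pics/ and viewed, at most 10 in all, crops included, and the job is handed in when it is done.

```bash
mkdir -p pics; python3 - <<'E'
from rig import readout, vision
import cv2
for n in("top","side"):
    cv2.imwrite(f"pics/{n}0.png",vision.get_image(n))
    p=vision.camera_params(n);print(n,p)
print(readout.get_state())
E
```

```text
top {'intrinsics': array([[439.27474324,   0.        , 278.72567749],
       [  0.        , 439.27474324, 206.43195026],
       [  0.        ,   0.        ,   1.        ]]), 'dist': array([0.0492807, 0.       , 0.       , 0.       , 0.       ]), 'rvec': array([ 2.20964108, -2.15501017,  0.1155857 ]), 'tvec': array([-0.05080036,  0.52003773,  1.01334179])}
side {'intrinsics': array([[381.03554673,   0.        , 279.65187567],
       [  0.        , 381.03554673, 212.72565975],
       [  0.        ,   0.        ,   1.        ]]), 'dist': array([-0.04608211,  0.        ,  0.        ,  0.        ,  0.        ]), 'rvec': array([ 1.9672816 ,  0.00618558, -0.00837196]), 'tvec': array([-0.50188511,  0.05351378,  1.01276533])}
{'clock': 0.1, 'qpos': array([-1.45702161e+00,  2.76540427e-01,  1.50598232e+00,  4.14862811e-05,
        1.36070812e+00, -1.21012849e-01]), 'qd': array([ 0.00142191, -0.000524  , -0.00425354, -0.00114633,  0.00122988,
       -0.0013363 ]), 'effort': array([ 3.35565701e-04, -4.17699873e+01, -2.46405244e+01, -2.37813911e-04,
        5.85377536e-03, -8.95545696e-06]), 'position': array([ 0.13371557, -0.55876501,  0.23053091]), 'ee_rot': array([-8.19031112e-04,  9.93117435e-01,  1.17119975e-01,  2.32477761e-05]), 'contact_force': array([-0.62477238,  0.01057482, -0.12045125]), 'moment': array([-0.00629276, -0.01747972, -0.00589214]), 'gripper_force': 0.0, 'width': 0.08506726442293065}
```

View pics/top0.png

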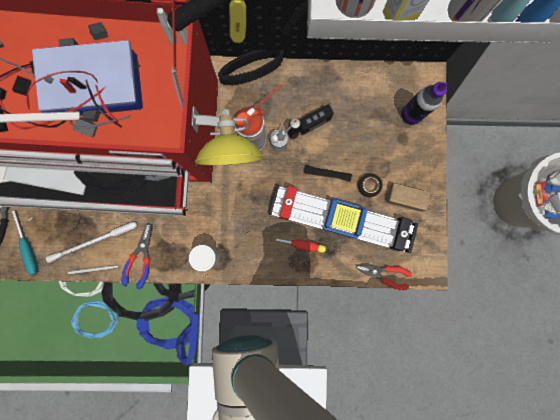

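View pics/side0.png

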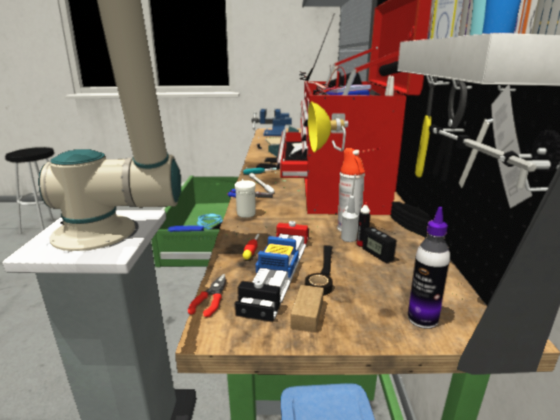

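The top view shows the red stop at about (286,202), the slide's yellow plate at (346,218) and the black stop at (404,235). Red is therefore on the robot's left (+y).

```bash
cat > h.py <<'E'
import numpy as np,cv2
from rig import vision,readout
def ray(n,uv,z):
    p=vision.camera_params(n);R=cv2.Rodrigues(p["rvec"])[0];t=np.ravel(p["tvec"])
    q=cv2.undistortPoints(np.array([[uv]],float),p["intrinsics"],p["dist"]).ravel()
    d=R.T@np.array([q[0],q[1],1]);c=-R.T@t
    return c+d*(z-c[2])/d[2]
def blob(img,lo,hi,box):
    x0,y0,x1,y1=box;h=cv2.cvtColor(img,cv2.COLOR_BGR2HSV)[y0:y1,x0:x1]
    m=cv2.inRange(h,lo,hi);c=max(cv2.findContours(m,0,2)[0],key=cv2.contourArea)
    r=cv2.minAreaRect(c);return np.array(r[0])+[x0,y0],r,cv2.contourArea(c)
def measure(img):
    B=(262,175,425,262);o={}
    for k,lo,hi,z in(("plate",(20,100,100),(35,255,255),.05),("blue",(100,120,50),(125,255,255),.06)):
        c,r,a=blob(img,lo,hi,(262,175,395,240));o[k]=ray("top",c,z);print(k,c.round(1),r[1:],a,o[k].round(4))
    c,r,a=blob(img,(0,120,60),(8,255,255),(262,175,315,225));o["red"]=ray("top",c,.045);print("red",c.round(1),r[1:],a,o["red"].round(4))
    return o
E
python3 - <<'E'
from h import *
im=vision.get_image("top");o=measure(im)
d=o["red"]-o["plate"];print(np.hypot(*d[:2]),np.degrees(np.arctan2(-d[0],d[1])))
# rail edge: bright pixels
h=cv2.cvtColor(im,cv2.COLOR_BGR2HSV)[175:262,262:425]
m=cv2.inRange(h,(0,0,170),(180,60,255));pts=np.argwhere(m)[:,::-1].astype(np.float32)
print(cv2.fitLine(pts,cv2.DIST_HUBER,0,.01,.01).ravel()+[0,0,262,175])
for p in((273,217),(397,248),(278,185),(414,221)):print(p,ray("top",p,.026))
cv2.imwrite("pics/crop.png",cv2.resize(im[170:265,255:425],None,fx=4.6,fy=4.6,interpolation=2))
E
```

```text
plate [345.8 217.5] ((24.94441032409668, 23.499134063720703), 15.52410888671875) 539.0 [ 0.4971 -0.1923  0.05  ]
blue [345.2 218.5] ((37.099552154541016, 32.01261520385742), 15.255118370056152) 1097.0 [ 0.4943 -0.1892  0.06  ]
red [288.2 202.2] ((10.432853698730469, 33.736480712890625), 14.534454345703125) 225.5 [ 0.5297 -0.0591  0.045 ]
0.13710630446189748 -13.740063710393976
[9.63567138e-01 2.67466545e-01 3.37380844e+02 2.17389320e+02]
(273, 217) [ 0.49567094 -0.0248868   0.026     ]
(397, 248) [ 0.43054755 -0.31652554  0.026     ]
(278, 185) [ 0.57181902 -0.03478421  0.026     ]
(414, 221) [ 0.494782   -0.35645659  0.026     ]
```

View pics/crop.png

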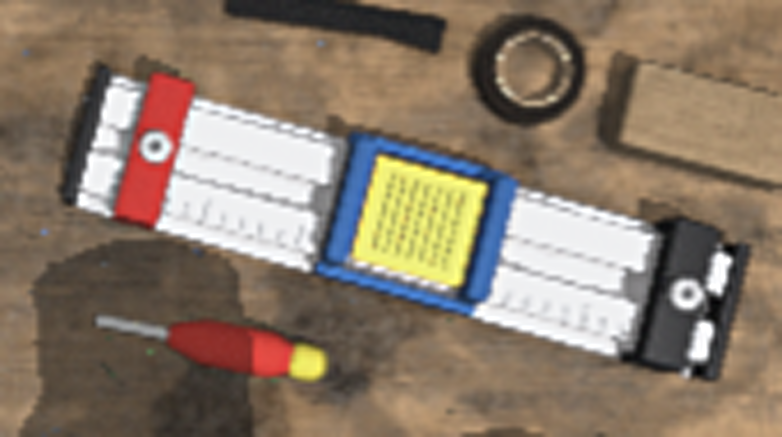

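Yaw is about -13.7° and the travel to the stop is about 83 mm. I'll close the fingers and turn the tool's y axis onto the rail line.

```bash
python3 -m handwheel '[[[0,0,0],[0,0,0.9],1],[[0,0,0],[0,0,0.9],1],[[0,0,0],[0,0,0.9],1],[[0,0,0],[0,0,0.9],1],[[0,0,0],[0,0,0.9],1],[[0,0,0],[0,0,0],1]]' 60
cat > d.py <<'E'
import sys;from h import *
from scipy.spatial.transform import Rotation as Ro
s=readout.get_state();R=Ro.from_quat(np.roll(s["ee_rot"],-1)).as_matrix()
print("pos",s["position"].round(4),"F",s["contact_force"].round(1),"w",s["width"],"t",s["clock"]);print(R.round(3))
u=np.array([.2375,.971,0]);print("along",((s["position"]-[.4971,-.1923,0])@u*1e3).round(1))
if len(sys.argv)>1: print("tool mm",(R.T@(np.array(eval(sys.argv[1]))-s["position"])*1e3).round(1))
E
python3 d.py '[.499,-.1845,.13]'
```

```text
clock: 0.9
position: [0.1337, -0.5591, 0.231]
ee_rot: [-0.0, 0.993, -0.117, -0.0]
contact_force: [-0.6, 0.5, -0.0]
width: 0.0005
gripper_force: 0.0
pos [ 0.1337 -0.5591  0.231 ] F [-0.6  0.5 -0. ] w 0.00046308086048029676 t 0.9
[[ 0.972 -0.233 -0.   ]
 [-0.233 -0.972  0.001]
 [-0.    -0.001 -1.   ]]
along -442.4
tool mm [ 267.9 -449.4  101.2]
```

```bash
python3 -m handwheel '[[[22,-37,2],[0,0,0],1],[[22,-37,2],[0,0,0],1],[[22,-37,5],[0,0,0],1],[[22,-37,5],[0,0,0],1],[[22,-37,9],[0,0,0],1],[[22,-37,9],[0,0,0],1],[[22,-37,9],[0,0,0],1],[[22,-37,9],[0,0,0],1],[[22,-37,9],[0,0,0],1],[[22,-37,9],[0,0,0],1],[[22,-37,9],[0,0,0],1],[[22,-37,9],[0,0,0],1],[[4,-5,8],[0,0,0],1],[[0,0,0],[0,0,0],1],[[0,0,0],[0,0,0],1]]'
python3 d.py '[.499,-.1845,.075]'
python3 -c "
from h import *
a=vision.get_image('side');b=vision.get_image('top')
cv2.imwrite('pics/s1.png',np.hstack([cv2.resize(a[200:330,200:340],(400,371)),cv2.resize(b[150:280,265:405],(400,371))]))"
```

```text
clock: 2.78
position: [0.4989, -0.1864, 0.1374]
ee_rot: [0.0, 0.993, -0.118, -0.0]
contact_force: [-0.7, 0.5, 0.4]
width: -0.0001
gripper_force: 0.0
pos [ 0.4989 -0.1864  0.1374] F [-0.7  0.5  0.4] w -8.919627617537013e-05 t 2.775
[[ 0.972 -0.235 -0.   ]
 [-0.235 -0.972 -0.001]
 [-0.     0.001 -1.   ]]
along 6.1
tool mm [-0.3 -1.9 62.4]
```

View pics/s1.png

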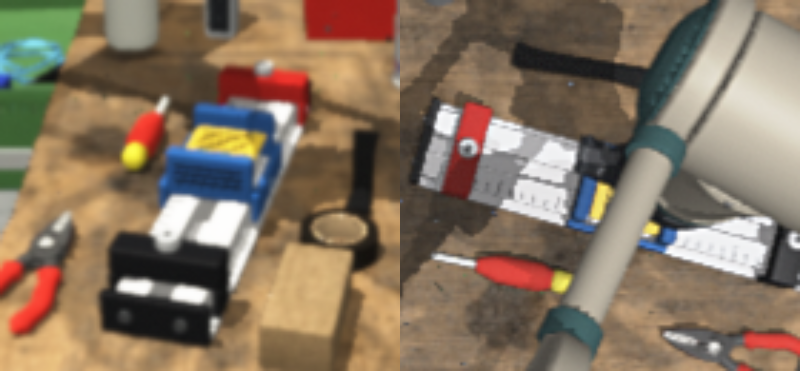

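The side crop shows the clear slide with its plate at about (280,250) full-frame. The gripper is above the crop. The top view is blocked by the arm. I'll descend to just above the cheeks and check with the side view.

```bash
python3 -m handwheel '[[[0,-1,25],[0,0,0],1],[[0,-1,25],[0,0,0],1],[[0,0,15],[0,0,0],1],[[0,0,0],[0,0,0],1]]'
python3 d.py
python3 -c "
from h import *
print(ray('side',(279.8,250),.05))
a=vision.get_image('side')
cv2.imwrite('pics/s2.png',cv2.resize(a[180:290,220:330],(600,600),interpolation=2))"
```

```text
clock: 3.38
position: [0.4991, -0.1837, 0.0716]
ee_rot: [-0.0, 0.993, -0.118, -0.001]
contact_force: [-0.2, 0.1, 0.3]
width: 0.0001
gripper_force: 0.0
pos [ 0.4991 -0.1837  0.0716] F [-0.2  0.1  0.3] w 8.416360079025118e-05 t 3.375
[[ 0.972 -0.235 -0.002]
 [-0.235 -0.972  0.001]
 [-0.002 -0.    -1.   ]]
along 8.8
[ 0.50392262 -0.18717493  0.05      ]
```

View pics/s2.png

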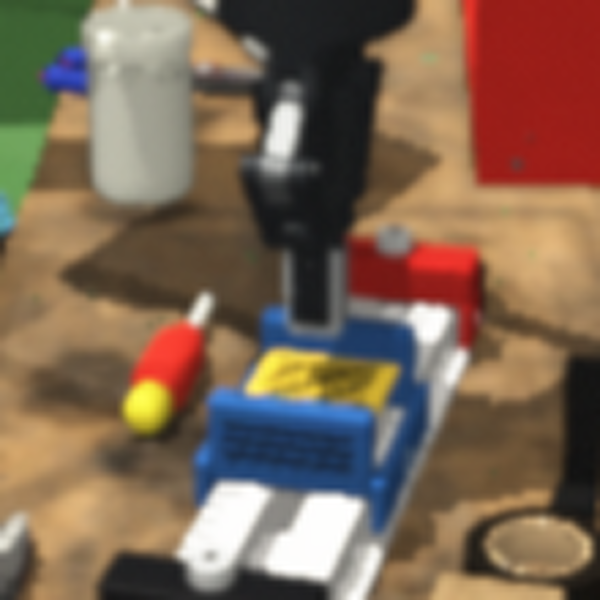

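The side crop shows the shut fingers above the gap, between the cheeks, a few mm to the robot's side of the plate's centre. I'll shift 3 mm across and 3 mm back, then go down.

```bash
python3 -m handwheel '[[[3,3,0],[0,0,0],1],[[0,0,8],[0,0,0],1],[[0,0,8],[0,0,0],1],[[0,0,2],[0,0,0],1],[[0,0,2],[0,0,0],1],[[0,0,0],[0,0,0],1]]'; python3 d.py
```

```text
clock: 4.18
position: [0.5022, -0.1872, 0.0522]
ee_rot: [0.0, 0.993, -0.118, -0.0]
contact_force: [-1.4, 0.2, 0.3]
width: 0.0001
gripper_force: 0.0
pos [ 0.5022 -0.1872  0.0522] F [-1.4  0.2  0.3] w 6.90420123089146e-05 t 4.175
[[ 0.972 -0.234 -0.   ]
 [-0.234 -0.972  0.   ]
 [-0.     0.    -1.   ]]
along 6.2
```

```bash
python3 -m handwheel '[[[0,0,2],[0,0,0],1],[[0,0,2],[0,0,0],1],[[0,0,2],[0,0,0],1],[[0,0,1],[0,0,0],1],[[0,0,0],[0,0,0],1]]'; python3 d.py
```

```text
clock: 4.8
position: [0.5025, -0.1873, 0.0469]
ee_rot: [0.0, 0.993, -0.118, 0.001]
contact_force: [-3.0, 0.9, 10.9]
width: -0.0001
gripper_force: 5.5
pos [ 0.5025 -0.1873  0.0469] F [-3.   0.9 10.9] w -8.848433123408984e-05 t 4.8
[[ 0.972 -0.234  0.001]
 [-0.234 -0.972 -0.001]
 [ 0.001  0.    -1.   ]]
along 6.1
```

The plate is about 3 mm down at 11 N. I'll press a bit deeper, then start along the rail.

```bash
python3 -m handwheel '[[[0,0,2],[0,0,0],1],[[0,0,0],[0,0,0],1],[[0,-2,0],[0,0,0],1],[[0,-3,0],[0,0,0],1],[[0,-4,0],[0,0,0],1],[[0,-4,0],[0,0,0],1],[[0,-4,0],[0,0,0],1],[[0,-4,0],[0,0,0],1],[[0,0,0],[0,0,0],1]]'; python3 d.py
python3 -c "
from h import *
a=vision.get_image('side')
cv2.imwrite('pics/s3.png',cv2.resize(a[180:290,220:330],(600,600),interpolation=2))"
```

```text
clock: 5.92
position: [0.5076, -0.1669, 0.0451]
ee_rot: [0.0, 0.993, -0.118, 0.001]
contact_force: [-1.5, 1.1, 11.9]
width: 0.0001
gripper_force: 6.0
pos [ 0.5076 -0.1669  0.0451] F [-1.5  1.1 11.9] w 6.866432071943046e-05 t 5.925
[[ 0.972 -0.234  0.002]
 [-0.234 -0.972 -0.001]
 [ 0.002  0.001 -1.   ]]
along 27.2
```

View pics/s3.png

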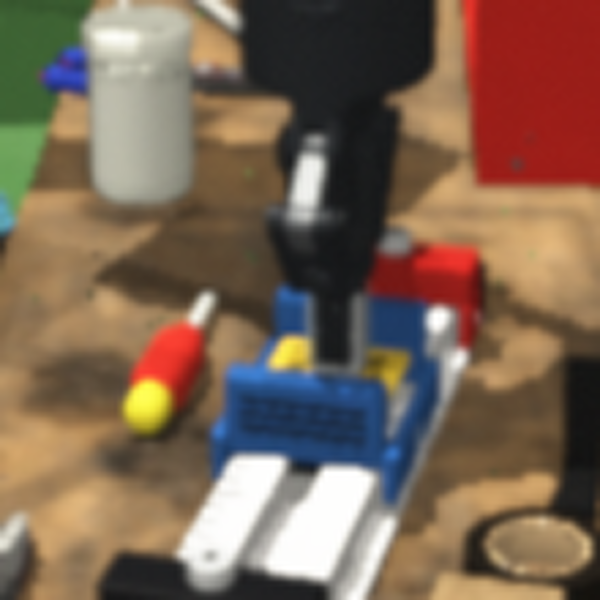

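The slide is travelling with the fingertips and the plate is down. It has covered about 21 of the 83 mm, so I'll keep going.

```bash
python3 -m handwheel '[[[0,-5,0],[0,0,0],1],[[0,-5,0],[0,0,0],1],[[0,-5,0],[0,0,0],1],[[0,-5,0],[0,0,0],1],[[0,-5,0],[0,0,0],1],[[0,-5,0],[0,0,0],1],[[0,-5,0],[0,0,0],1],[[0,-5,0],[0,0,0],1],[[0,-4,0],[0,0,0],1],[[0,-4,0],[0,0,0],1],[[0,-3,0],[0,0,0],1],[[0,0,0],[0,0,0],1]]'; python3 d.py
```

```text
clock: 7.48
position: [0.52, -0.1174, 0.0452]
ee_rot: [0.0, 0.993, -0.118, 0.001]
contact_force: [-2.0, 1.2, 11.6]
width: 0.0
gripper_force: 5.9
pos [ 0.52   -0.1174  0.0452] F [-2.   1.2 11.6] w 2.8747752311433423e-05 t 7.475
[[ 0.972 -0.234  0.003]
 [-0.234 -0.972 -0.001]
 [ 0.003  0.    -1.   ]]
along 78.2
```

```bash
python3 -m handwheel '[[[0,-3,0],[0,0,0],1],[[0,-3,0],[0,0,0],1],[[0,-2,0],[0,0,0],1],[[0,0,0],[0,0,0],1]]'; python3 -m handwheel '[[[0,-2,0],[0,0,0],1],[[0,-1,0],[0,0,0],1],[[0,0,0],[0,0,0],1]]';python3 d.py
python3 -c "
from h import *
a=vision.get_image('side');b=vision.get_image('top')
cv2.imwrite('pics/s4.png',np.hstack([cv2.resize(a[200:290,250:340],(400,400),interpolation=2),cv2.resize(b[160:250,260:350],(400,400),interpolation=2)]))"
```

```text
clock: 7.98
position: [0.522, -0.1097, 0.0452]
ee_rot: [0.0, 0.993, -0.118, 0.001]
contact_force: [-1.6, -0.3, 12.2]
width: 0.0002
gripper_force: 5.9
clock: 8.35
position: [0.5227, -0.107, 0.0453]
ee_rot: [0.0, 0.993, -0.118, 0.001]
contact_force: [-1.2, -0.6, 12.2]
width: 0.0003
gripper_force: 5.9
pos [ 0.5227 -0.107   0.0453] F [-1.2 -0.6 12.2] w 0.0003060779081239481 t 8.35
[[ 0.972 -0.234  0.003]
 [-0.234 -0.972 -0.001]
 [ 0.003  0.001 -1.   ]]
along 88.9
```

View pics/s4.png

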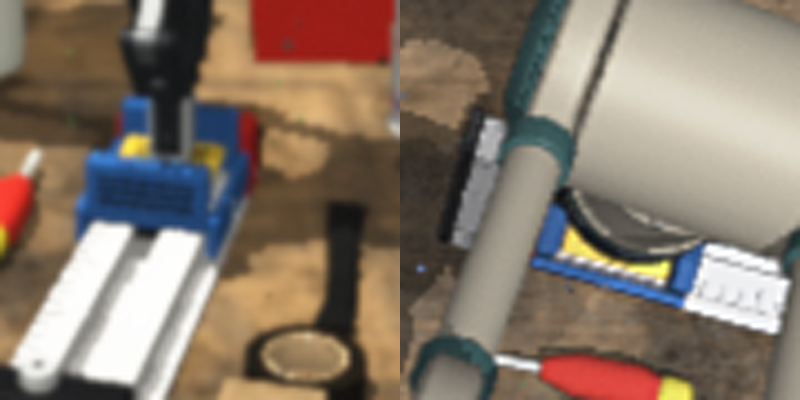

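The slide is now next to the red stop in the side view, but the force has barely risen. I'll keep creeping until it does.

```bash
for i in 1 2 3; do python3 -m handwheel '[[[0,-1.5,0],[0,0,0],1],[[0,-1.5,0],[0,0,0],1],[[0,0,0],[0,0,0],1]]' | egrep 'position|contact'; done
```

```text
position: [0.523, -0.1061, 0.0453]
contact_force: [-3.4, -6.0, 11.6]
position: [0.5243, -0.1035, 0.0455]
contact_force: [-3.2, -6.6, 12.0]
position: [0.5254, -0.1007, 0.0456]
contact_force: [-2.7, -6.6, 12.2]
```

The force jumped to 6.6 N and held while the tips slipped over the plate. The slide is blocked, after about 83 mm, so it's at the stop. I'll lift straight up so the plate rises, then move clear.

```bash
python3 -m handwheel '[[[0,0,-2],[0,0,0],1],[[0,0,-2],[0,0,0],1],[[0,0,-3],[0,0,0],1],[[0,0,-5],[0,0,0],1],[[0,0,-15],[0,0,0],1],[[0,0,-30],[0,0,0],1],[[0,0,-40],[0,0,0],1],[[0,0,-40],[0,0,0],1],[[0,40,-10],[0,0,0],1],[[-20,50,0],[0,0,0],1],[[-20,50,0],[0,0,0],1],[[-20,50,0],[0,0,0],1],[[-20,50,0],[0,0,0],1],[[-20,50,0],[0,0,0],1],[[-20,50,0],[0,0,0],1],[[0,0,0],[0,0,0],1],[[0,0,0],[0,0,0],1]]'
python3 -c "
from h import *
b=vision.get_image('top');o=measure(b);d=o['red']-o['plate'];print(np.hypot(*d[:2]))
a=vision.get_image('side')
cv2.imwrite('pics/s5.png',np.hstack([cv2.resize(a[200:290,240:330],(400,400),interpolation=2),cv2.resize(b[170:260,265:355],(400,400),interpolation=2)]))"
```

```text
clock: 11.7
position: [0.3275, -0.3996, 0.1906]
ee_rot: [-0.0, 0.993, -0.118, 0.0]
contact_force: [-0.5, -0.1, -0.2]
width: -0.0003
gripper_force: 0.0
plate [311.  207.8] ((24.94441032409668, 23.445606231689453), 15.52410888671875) 538.0 [ 0.5174 -0.1119  0.05  ]
blue [310.6 208.8] ((35.917808532714844, 31.903152465820312), 15.5241117477417) 1072.5 [ 0.5142 -0.1101  0.06  ]
red [287.7 202.1] ((10.164681434631348, 33.79069519042969), 15.945395469665527) 225.5 [ 0.5299 -0.058   0.045 ]
0.05532654244901265
```

View pics/s5.png

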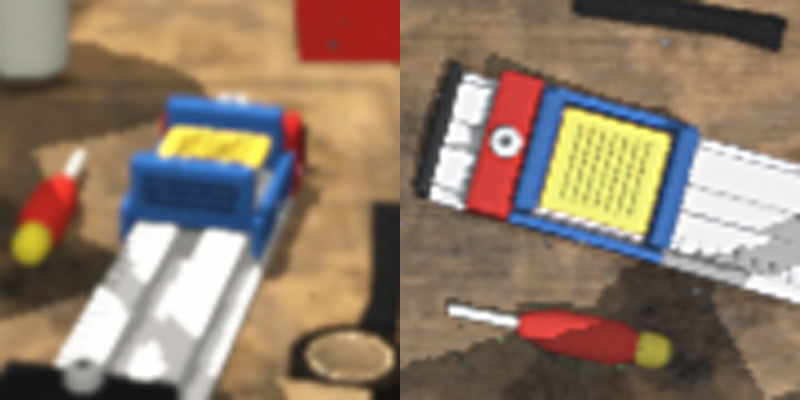

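The blue slide sits flush against the red stop. The measured centre distance is 55 mm, against 54 mm nominal. The plate is up, the robot is clear, and the bystanders haven't moved.

```bash
python3 -c "
from rig import manip
print(manip.sign_off())"
```

```text
the job is handed in; nothing more can be done
None
```

The slide was pushed about 83 mm with its plate pressed and now rests against the red stop, locked with the plate up; the arm is clear and the job is handed in at about 12 s.

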